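# Clear the toppled tube off the curing turntable and shut the light shield

### The job

A capped tube has toppled onto the freely turning turntable of the light-curing station, so the station's shield cannot be shut. Lift the tube off the turntable and lay it down, without dropping it, inside the steel tray; then lower the hinged shield gently until it is fully shut. Leave both round dishes lying flat on the turntable.

Things in the scene. Friction and masses are not known exactly. Their poses are not given: they have to be found in the camera images.
- station: white square housing 194 x 194 mm, 72 mm high, open-topped well with 6 mm walls, fixed to the table. Origin at the centre of its underside; -x is its front (knob and rocker switch), +x its back (hinge), z up. The rim is at z = 72 mm; the well's inner width is 182 mm
- turntable_top (a point): centre of the top face of the turntable, a flat grey-topped aluminium disc of 170 mm diameter in the well, 22 mm below the rim of the housing (50 mm above the table); turns with the disc, z up
- turntable (a joint): angle of the turntable about its vertical axis, rad; a free bearing: it turns at the slightest push
- tube: capped 50 ml tube, 114 mm long, cap 34 mm across, body 28 mm, 35 g or so, lying on the turntable. Origin at the pointed foot, z axis along the tube towards the cap
- tube_mid (a point): middle of the same tube, on its axis, 57 mm from the foot
- dish_1: round flat lidded dish, 59 mm across, 15 mm high, on the turntable; origin at the centre of its underside, z up
- dish_2: a second dish like the first
- tray: open rectangular steel tray 190 (x) x 120 (y) x 22 mm high, walls and floor 3 mm, fixed to the table; origin at the centre of its underside, z up
- shield (a joint): opening of the shield, rad: 0 fully shut on the housing's rim (its stop), 1.57 upright, 2.1 fully open. A stiff friction hinge (about 0.4 N m) holds it where it is left. The shield is a 6 mm thick amber panel in a grey frame, 194 mm wide, 200 mm from hinge to front edge, with a tab 70 mm wide standing out 12 mm further at the middle of that edge
- shield_hinge (a point): middle of the shield's hinge line, at the back of the housing at rim height; the line runs along the station's y axis
- shield_mid (a point): middle of the shield's outer face (the upper face when shut), 100 mm from the hinge line; its z axis points out of that face, its x axis to the hinge

How it is judged:
By the outcome, as a careful person would: the job done as asked, in the order asked, and still so for the second after the job is handed in, with the robot touching nothing.
It also fails if it takes over 61 s, if anything falls off the work surface, if the arm or the gripper's body presses on something with over 40 N, if the wrist force passes 120 N, or if a joint passes its speed limit or range.

### The arm

A 6-joint arm with a two-finger parallel gripper is mounted at the origin on a cart in front of the work surface, level with it; the furniture and walls round the work are solid. World frame = base frame: x ahead of the robot, y to its left, z up, the work surface at z = 0. Lengths are in mm, angles in rad, forces in N, time in s.
With the tool pointing down it reaches from about 350 to 875 mm from the base axis. Payload 4.2 kg.
Tool frame: the origin (TCP) lies midway between the tips of the shut fingers; the grasp point (between the pads) lies 19 mm behind it (arm.grip_point_offset is the distance from the TCP to the grasp point, in mm); y points along the fingers, z is the direction in which the jaws open and shut, and the axes are right-handed (so a half turn about y gives the same grasp; the last joint's range is limited). The gripper opens to 85 mm and grips with 20 to 120 N. Pads are 22 mm wide; open, the fingers measure 114 mm over their backs; the gripper's body (76 mm by 85 mm) begins 54 mm behind the grasp point. The pads swing forward as they close: fully open they stand 13 mm farther back than shut.
Start: joints at [-1.014, 0.385, 0.008, 0, -1.194, -0.259], TCP at [183.402, -597.464, 231.312] pointing down, gripper open.
Joint ranges: [-3.14, 3.14], [-1.21, 2.06], [-1.07, 1.41], [-3.16, 2.05], [-2.99, -0.16], [-3.1, 3.1]. Speed limits (rad/s): [2.79, 2.79, 3.14, 3.14, 3.14, 3.14].

### API

Orientations are given as a unit quaternion [x, y, z, w].
In Python, from bench import arm, optics, job_done, spotter gives the robot as it stands.
- The arm moves only by the tool jog_arm, never from a script. Its arguments are lists of equal length, an entry for each row: "translation": the shift along the tool's x, y, z in units of 50 mm (1.0 is 50 mm), a list of three; "rot": the turn, a rotation vector about the tool's x, y, z in units of 8 degrees (1.0 is 8 degrees), a list of three; "gripper": the opening, from 0 (shut) to 1 (fully open). A call has 1 to 20 rows; each row is the pose to reach, as a shift and turn from the pose measured when the call began, along the tool's axes at that moment; what a row does not reach only later rows make up. A row lasts 1/10 s, in which the tool goes at most 50 mm and 8.59 degrees, less where a joint would pass 70% of its speed; a pose out of reach is approached as far as the arm can. A call with a gripper value outside its range is refused whole. The fingers move at their own pace and stop on an object; the grip force is fixed at half the most. Time passes only in rows, so rows that repeat a pose let the fingers close. It gives the time, the measured TCP pose, the force and the opening at its end, in the units of the state.
- arm.read_state(): the state, without advancing time (a new reading comes with each control period).
- optics.get_image(name): name is "side" or "top" or "wrist"; returns a dict with "frame" (420x560x3 uint8, red, green, blue), "mtx" (3x3 intrinsics, pixels), "xyz" and "attitude" of the camera in the world; the wrist camera has in their place "T_tool_cam" (4x4, takes a point from camera to tool coordinates, whose origin is the TCP and whose axes are the tool frame's). Camera axes: x right, y down, z forward; pixel columns grow to the right and rows downward; lengths in mm; the calibration is good to about 2 mm. A picture is of the moment at which its call begins: read the wrist's pose just before it. There is no depth.
- job_done(): hands the job in, once; it reports no verdict.
Trained networks look in the newest picture that a camera, given by its name, has taken for a name from the list of things; names that differ only in an ending like _2 or _b are one class to them, and where a whole thing is asked for, a point or a joint stands for the part that bears it (a point fixed in the world has none). Each returns a list of dicts, best first, with "score" (0 to 1); they miss things now and then, are a little off and sometimes report something else, mostly with a low value. They report only what shows in the picture. A call takes as long as a camera call.
- spotter.look_for(camera, thing): "centre" ([x, y, z] in mm, in the coordinates of the camera as it stood for that picture, good to about 4 mm: the middle of the surface that is visible of it).
The state is a dict: "clock": time; "joints": joint angles; "joint_vel": joint speeds; "joint_efforts": joint torques, N m; "position": TCP position; "ee_rot": TCP orientation; "contact_force": force on the tool from outside, world axes, zero at the start; "wrist_torque": the same for the moment, N m; "gripper_width": finger opening in mm.
Only numpy, scipy, OpenCV 4.12 (cv2) and the standard library are available. Lean on these libraries where they do the work, as an engineer would, in place of code of your own. Each camera call takes 0.05 s, during which the arm holds its last target. There are 200 camera calls.

## Working session

There is one attempt and no reset: what is moved stays moved. The work goes in short steps, Python scripts to look and compute and a tool call to move; the robot and the scene stay as the last step left them, time stands still between calls to the robot, and variables do not carry over. Pictures are saved under pics/ and viewed, about 8 in all and at most 12, crops included, and the job is handed in when it is done.

Besides the shell and the picture viewer there is one more tool, called after "Request:" in YAML: its name, and indented under it one key for each argument. jog_arm: Moves the arm, as the interface text tells. Its arguments: {"type":"object","properties":{"translation":{"type":"array"},"rot":{"type":"array"},"gripper":{"type":"array"}},"required":["translation","rot","gripper"]}

```bash
mkdir -p pics; ls
cat > h.py <<'E'
import numpy as np, cv2
from scipy.spatial.transform import Rotation as R
from bench import arm, optics, spotter
def campose(name,im,st):
    if name=='wrist':
        T=np.eye(4);T[:3,:3]=R.from_quat(st['ee_rot']).as_matrix();T[:3,3]=st['position']
        return T@np.array(im['T_tool_cam'])
    T=np.eye(4);a=np.array(im['attitude'],float)
    T[:3,:3]=a if a.shape==(3,3) else R.from_quat(a).as_matrix();T[:3,3]=im['xyz'];return T
def look(name,png,things=()):
    st=arm.read_state();im=optics.get_image(name);T=campose(name,im,st)
    cv2.imwrite('pics/'+png,im['frame'][:,:,::-1])
    np.savez('pics/'+png+'.npz',T=T,K=im['mtx'])
    for t in things:
        for d in spotter.look_for(name,t)[:3]:
            print(name,t,round(d['score'],2),np.round((T@np.r_[d['centre'],1])[:3],1))
    return im['frame'],T,np.array(im['mtx'])
def ray(png,uv,z):
    f=np.load('pics/'+png+'.npz');T=f['T'];d=T[:3,:3]@np.linalg.inv(f['K'])@[uv[0],uv[1],1]
    return T[:3,3]+d*(z-T[2,3])/d[2]
def proj(png,p):
    f=np.load('pics/'+png+'.npz');q=f['K']@(np.linalg.inv(f['T'])@np.r_[p,1])[:3];return q[:2]/q[2]
def jog(target,Rt=None):
    st=arm.read_state();R0=R.from_quat(st['ee_rot'])
    t=R0.inv().apply(np.array(target)-st['position'])/50
    r=(R0.inv()*Rt).as_rotvec()*180/np.pi/8 if Rt is not None else np.zeros(3)
    print('jog t',np.round(t,3),'r',np.round(r,3))
E
python3 - <<'E'
from h import *
T=['station','tube','dish_1','tray','shield','turntable']
st=arm.read_state();print(st);print(R.from_quat(st['ee_rot']).as_matrix().round(3))
look('top','top0.png',T);f,Tc,K=look('side','side0.png',T);print(Tc.round(3),K)
a=cv2.imread('pics/top0.png');b=cv2.imread('pics/side0.png')
E
```

```text
pics
{'clock': 0.0, 'joints': array([-1.01439055e+00,  3.85588429e-01,  6.61698527e-03, -5.34094710e-04,
       -1.19397680e+00, -2.58583233e-01]), 'joint_vel': array([-0.00040318, -0.00112713,  0.00059804, -0.00122948, -0.00170706,
       -0.00047237]), 'joint_efforts': array([ 1.76666877e-04, -3.92288697e+01,  1.88401330e+01,  4.18610036e+00,
       -4.52860739e-03,  2.37056344e-05]), 'position': array([ 183.24584238, -596.92207117,  230.19366542]), 'ee_rot': array([-0.6985232 , -0.1046981 ,  0.10497887,  0.70005935]), 'contact_force': array([ 0.05771135,  1.10855817, -0.29959558]), 'wrist_torque': array([ 0.03195426, -0.01165595, -0.00024724]), 'gripper_width': 84.86962960388188}
[[ 0.956 -0.001 -0.293]
 [ 0.293  0.002  0.956]
 [-0.    -1.     0.002]]
top station 0.74 [594.  -40.9  97.8]
top tube 0.59 [470.  -13.   75.7]
top dish_1 0.94 [535.6 -45.4  62.5]
top tray 0.91 [ 471.6 -282.3    6.2]
top turntable 0.63 [463.1 -28.1  47.8]
side station 0.6 [ 516.7 -106.4   60.5]
side tube 0.72 [466.1 -18.   72.1]
side dish_1 0.92 [483.  -91.7  67.6]
side dish_1 0.8 [542.6 -53.2  60.2]
side dish_1 0.31 [467.1 -16.8  71.8]
side tray 0.55 [ 468.  -274.1    5.6]
side shield 0.8 [604.9 -74.9 195.9]
side turntable 0.89 [462.8 -49.8  48.9]
[[ 9.98000e-01  2.50000e-02 -5.70000e-02  5.37416e+02]
 [ 5.80000e-02 -6.89000e-01  7.22000e-01 -7.97218e+02]
 [-2.10000e-02 -7.24000e-01 -6.90000e-01  6.63789e+02]
 [ 0.00000e+00  0.00000e+00  0.00000e+00  1.00000e+00]] [[462.74565775   0.         281.87659863]
 [  0.         462.74565775 208.22490919]
 [  0.           0.           1.        ]]
```

View pics/top0.png

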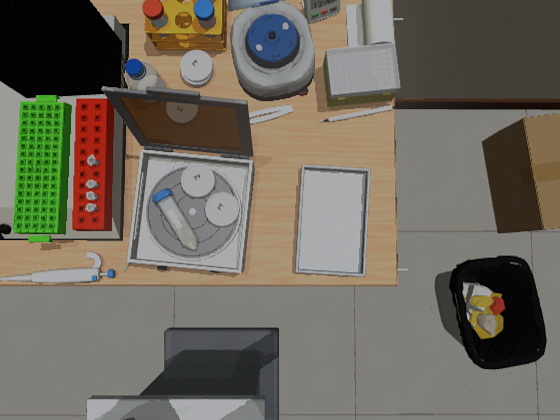

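View pics/side0.png

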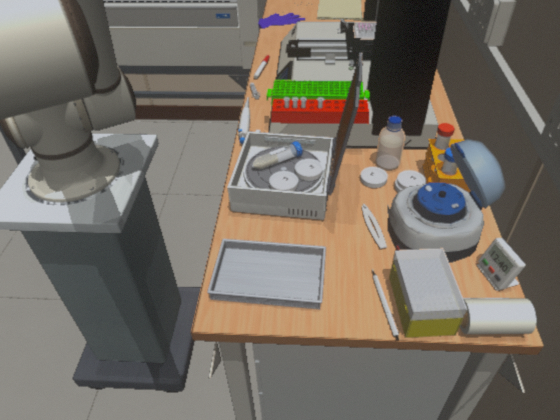

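The top view shows the station at about (192,212), with the tube's cap at (162,197) and its foot at (193,243). The dishes are at (198,182) and (221,209), the tray is at (333,221), and the shield is open, leaning past the hinge. Next I compute world positions.

Run:
```python
from h import *
p='top0.png'
for n,uv,z in [('BL',(145,152),72),('BR',(254,158),72),('FR',(242,272),72),('FL',(131,267),72),('cap',(160,193),66),('foot',(194,245),62),('d1',(198,182),65),('d2',(221,208),65),('trayTL',(303,167),22),('trayTR',(369,170),22),('trayBR',(364,274),22),('trayBL',(297,272),22),('disc',(193,211),50)]:
    print(n,ray(p,uv,z).round(1))
f=np.load('pics/top0.png.npz');print(f['T'].round(3))
im=cv2.imread('pics/'+p)[130:290,80:400];cv2.imwrite('pics/c.png',cv2.resize(im,None,fx=2.5,fy=2.5,interpolation=cv2.INTER_CUBIC))
```

```text
BL [580.5  42.9  72. ]
BR [ 570.7 -143.1   72. ]
FR [ 377.3 -124.3   72. ]
FL [385.3  61.5  72. ]
cap [510.8  17.3  66. ]
foot [422.4 -41.5  62. ]
d1 [530.1 -47.   65. ]
d2 [485.5 -87.   65. ]
trayTL [ 563.9 -229.    22. ]
trayTR [ 558.8 -348.5   22. ]
trayBR [ 371.8 -337.4   22. ]
trayBL [ 375.2 -218.1   22. ]
disc [481.4 -36.6  50. ]
[[ 2.00000e-03 -9.97000e-01  8.10000e-02  4.13856e+02]
 [-1.00000e+00 -2.00000e-03 -8.00000e-03 -1.90878e+02]
 [ 8.00000e-03 -8.10000e-02 -9.97000e-01  9.08634e+02]
 [ 0.00000e+00  0.00000e+00  0.00000e+00  1.00000e+00]]
```

View pics/c.png

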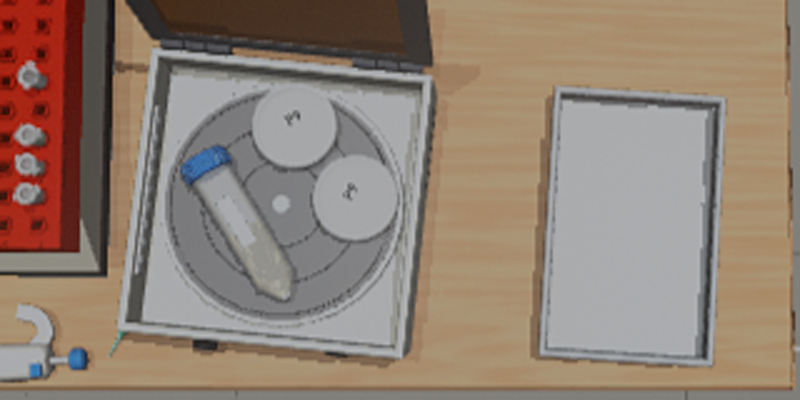

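The zoom confirms the tube lies flat, with its cap end at (161,193), its foot at (194,249), and neither end resting on a dish. I'll move to hover above the tube.

```bash
cat >> h.py <<'E'
def down(a): # tool pointing down, tool x at angle a deg in world xy
    c,s=np.cos(np.radians(a)),np.sin(np.radians(a))
    return R.from_matrix(np.array([[c,0,-s],[s,0,c],[0,-1,0]]))
E
python3 - <<'E'
from h import *
jog([464,-12,190],down(31.9))
E
```

```text
jog t [8.801 0.827 9.547] r [ 0.    -1.854  0.   ]
```

Request:
jog_arm:
  translation:
    - [8.8,0.8,9.55]
    - [8.8,0.8,9.55]
    - [8.8,0.8,9.55]
    - [8.8,0.8,9.55]
    - [8.8,0.8,9.55]
    - [8.8,0.8,9.55]
    - [8.8,0.8,9.55]
    - [8.8,0.8,9.55]
    - [8.8,0.8,9.55]
    - [8.8,0.8,9.55]
    - [8.8,0.8,9.55]
    - [8.8,0.8,9.55]
    - [8.8,0.8,9.55]
    - [8.8,0.8,9.55]
    - [8.8,0.8,9.55]
    - [8.8,0.8,9.55]
    - [8.8,0.8,9.55]
    - [8.8,0.8,9.55]
  rot:
    - [0,-1.85,0]
    - [0,-1.85,0]
    - [0,-1.85,0]
    - [0,-1.85,0]
    - [0,-1.85,0]
    - [0,-1.85,0]
    - [0,-1.85,0]
    - [0,-1.85,0]
    - [0,-1.85,0]
    - [0,-1.85,0]
    - [0,-1.85,0]
    - [0,-1.85,0]
    - [0,-1.85,0]
    - [0,-1.85,0]
    - [0,-1.85,0]
    - [0,-1.85,0]
    - [0,-1.85,0]
    - [0,-1.85,0]
  gripper: [0.6,0.6,0.6,0.6,0.6,0.6,0.6,0.6,0.6,0.6,0.6,0.6,0.6,0.6,0.6,0.6,0.6,0.6]

```text
clock: 2.5
position: [463.6, -12.9, 191.6]
ee_rot: [0.68, 0.194, -0.193, -0.68]
contact_force: [-0.3, 0.4, 0.0]
gripper_width: 51.3
```

Run:
```python
from h import *
st=arm.read_state();print(st['position'],st['joint_vel'].round(2))
look('wrist','w1.png',['tube_mid','tube','dish_1','turntable_top'])
```

```text
[463.58459237 -12.90524081 191.56606638] [ 0.  0.  0.  0. -0. -0.]
wrist tube_mid 0.84 [463.9 -11.2  76. ]
wrist tube 0.74 [465.  -11.7  78.5]
wrist dish_1 0.97 [487.4 -89.5  61.5]
wrist dish_1 0.8 [528.7 -46.7  62.8]
wrist turntable_top 0.84 [463.4 -33.7  50.4]
```

View pics/w1.png

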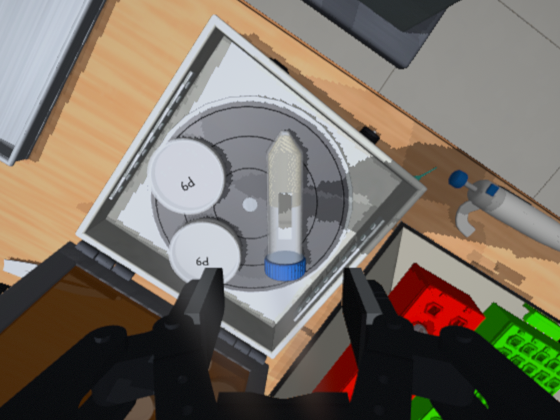

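The wrist view shows the tube from foot (284,132) to cap (285,276), parallel to the tool and clear of both dishes. I'll refine the tube and station positions from these pixels.

Run:
```python
from h import *
p='w1.png'
for n,uv,z in [('foot',(284,131),62),('capend',(285,278),62),('bodyL',(269,200),64),('bodyR',(304,200),64),('cBR',(79,236),72),('cFR',(217,17),72),('cFL',(425,187),72),('cBL',(275,354),72),('disc',(250,204),50)]:
    print(n,ray(p,uv,z).round(1))
jog([464,-12,100],down(31.9));jog([464,-12,52],down(31.9))
```

```text
foot [418.8 -40.9  62. ]
capend [520.7  23.4  62. ]
bodyL [469.2 -23.3  64. ]
bodyR [ 4.549e+02 -2.000e-01  6.400e+01]
cBR [ 569.7 -134.6   72. ]
cFR [ 379.5 -116.4   72. ]
cFL [397.5  69.2  72. ]
cBL [583.3  52.   72. ]
disc [483.9 -33.1  50. ]
jog t [0.004 1.829 0.003] r [ 0.    -0.01   0.002]
jog t [0.004 2.789 0.003] r [ 0.    -0.01   0.002]
```

Request:
jog_arm:
  translation:
    - [0.05,0.5,0]
    - [0.05,1.0,0]
    - [0.05,1.5,0]
    - [0.05,1.9,0]
    - [0.05,2.2,0]
    - [0.05,2.4,0]
    - [0.05,2.6,0]
    - [0.05,2.75,0]
    - [0.05,2.78,0]
    - [0.05,2.78,0]
    - [0.05,2.78,0]
    - [0.05,2.78,0]
  rot:
    - [0,0,0]
    - [0,0,0]
    - [0,0,0]
    - [0,0,0]
    - [0,0,0]
    - [0,0,0]
    - [0,0,0]
    - [0,0,0]
    - [0,0,0]
    - [0,0,0]
    - [0,0,0]
    - [0,0,0]
  gripper: [0.6,0.6,0.6,0.6,0.6,0.6,0.6,0.6,0.6,0.6,0.6,0.6]

```text
clock: 3.95
position: [466.4, -10.8, 53.0]
ee_rot: [0.68, 0.194, -0.193, -0.68]
contact_force: [0.7, 0.1, 0.3]
gripper_width: 51.4
```

Request:
jog_arm:
  translation:
    - [0,0,0]
    - [0,0,0]
    - [0,0,0]
    - [0,0,0]
    - [0,0,0]
    - [0,0,0]
    - [0,0,0]
    - [0,0,0]
  rot:
    - [0,0,0]
    - [0,0,0]
    - [0,0,0]
    - [0,0,0]
    - [0,0,0]
    - [0,0,0]
    - [0,0,0]
    - [0,0,0]
  gripper: [0.5,0.45,0.4,0.35,0.3,0.25,0.2,0.2]

```text
clock: 4.75
position: [466.4, -10.8, 53.1]
ee_rot: [0.68, 0.194, -0.193, -0.68]
contact_force: [-1.5, 0.3, 3.6]
gripper_width: 22.7
```

Request:
jog_arm:
  translation:
    - [0,0,0]
    - [0,0,0]
  rot:
    - [0,0,0]
    - [0,0,0]
  gripper: [0.2,0.2]

```text
clock: 4.95
position: [466.4, -10.8, 53.1]
ee_rot: [0.68, 0.194, -0.193, -0.68]
contact_force: [-0.7, 0.1, 1.8]
gripper_width: 22.6
```

Run:
```python
from h import *
st=arm.read_state();print(st['gripper_width'],st['contact_force'])
look('wrist','w2.png',['tube'])
```

```text
22.625651964257113 [-0.67581911  0.05377385  1.7545924 ]
wrist tube 0.56 [453.6 -16.6  78.2]
```

View pics/w2.png

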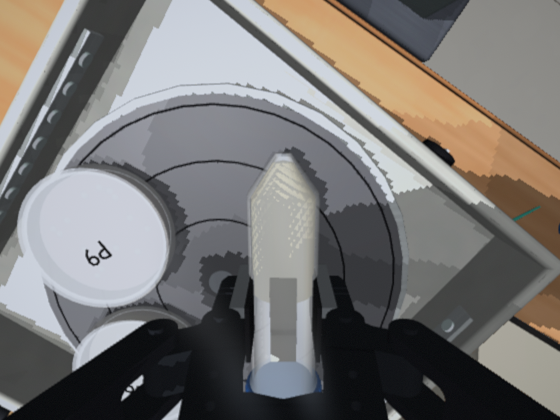

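The wrist view shows the fingers straddling the tube body, with the pads at (235,300) and (340,300). The opening of 22.6 is narrower than the 28 mm body, so I'll lift gently and check before committing.

Request:
jog_arm:
  translation:
    - [0,-0.05,0]
    - [0,-0.1,0]
    - [0,-0.15,0]
    - [0,-0.2,0]
    - [0,-0.2,0]
    - [0,-0.2,0]
  rot:
    - [0,0,0]
    - [0,0,0]
    - [0,0,0]
    - [0,0,0]
    - [0,0,0]
    - [0,0,0]
  gripper: [0.2,0.2,0.2,0.2,0.2,0.2]

```text
clock: 5.65
position: [466.4, -10.8, 63.2]
ee_rot: [0.68, 0.194, -0.193, -0.68]
contact_force: [-0.4, 0.4, 0.1]
gripper_width: 22.8
```

Run:
```python
from h import *
st=arm.read_state();print(st['gripper_width'],st['contact_force'],st['wrist_torque'])
look('wrist','w3.png',['tube'])
a=cv2.imread('pics/w2.png')[120:420,180:400];b=cv2.imread('pics/w3.png')[120:420,180:400]
cv2.imwrite('pics/w23.png',cv2.resize(np.hstack([a,b]),None,fx=1.7,fy=1.7))
```

```text
22.765609747458566 [-0.35916317  0.41339385  0.07781768] [-0.00143677  0.01907053 -0.04040846]
wrist tube 0.6 [457.3 -20.   85.8]
```

View pics/w23.png

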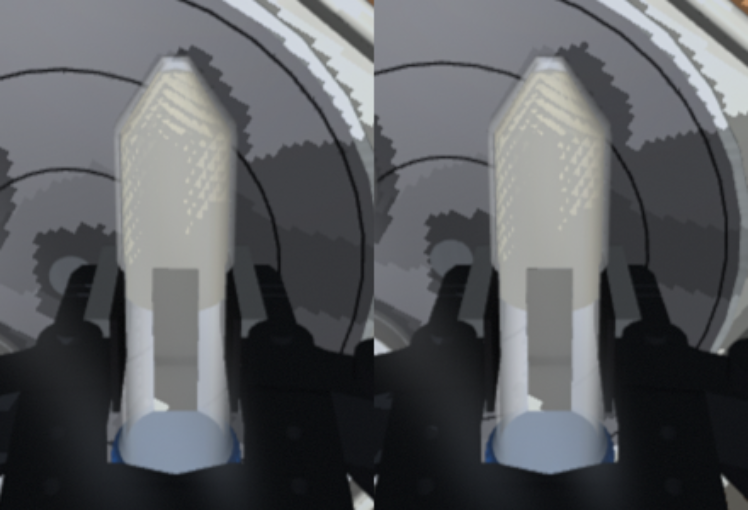

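The tube rose with the gripper: its foot stays fixed relative to the pads while the disc recedes. Now I lift it and carry it to the tray.

Run:
```python
from h import *
jog([466.4,-10.8,135],down(31.9));jog([466.4,-283,135],down(-3));jog([466.4,-283,60],down(-3))
```

```text
jog t [ 4.000e-03 -1.439e+00 -1.000e-03] r [ 0.003 -0.009  0.009]
jog t [-2.867 -1.441 -4.626] r [-0.     4.353  0.01 ]
jog t [-2.869  0.059 -4.626] r [-0.     4.353  0.01 ]
```

Request:
jog_arm:
  translation:
    - [0,-0.5,0]
    - [0,-1.0,0]
    - [0,-1.44,0]
    - [-0.3,-1.44,-0.45]
    - [-0.7,-1.44,-1.1]
    - [-1.1,-1.44,-1.8]
    - [-1.6,-1.44,-2.6]
    - [-2.1,-1.44,-3.4]
    - [-2.5,-1.44,-4.1]
    - [-2.75,-1.44,-4.5]
    - [-2.87,-1.44,-4.63]
    - [-2.87,-1.44,-4.63]
    - [-2.87,-1.2,-4.63]
    - [-2.87,-0.8,-4.63]
    - [-2.87,-0.4,-4.63]
    - [-2.87,-0.1,-4.63]
    - [-2.87,0.06,-4.63]
    - [-2.87,0.06,-4.63]
  rot:
    - [0,0,0]
    - [0,0,0]
    - [0,0,0]
    - [0,0.4,0]
    - [0,1.0,0]
    - [0,1.7,0]
    - [0,2.4,0]
    - [0,3.1,0]
    - [0,3.8,0]
    - [0,4.2,0]
    - [0,4.35,0]
    - [0,4.35,0]
    - [0,4.35,0]
    - [0,4.35,0]
    - [0,4.35,0]
    - [0,4.35,0]
    - [0,4.35,0]
    - [0,4.35,0]
  gripper: [0.2,0.2,0.2,0.2,0.2,0.2,0.2,0.2,0.2,0.2,0.2,0.2,0.2,0.2,0.2,0.2,0.2,0.2]

```text
clock: 7.55
position: [465.7, -281.9, 58.6]
ee_rot: [-0.706, 0.018, -0.017, 0.707]
contact_force: [0.9, -0.5, -1.0]
gripper_width: 22.8
```

Run:
```python
from h import *
look('wrist','w4.png',['tube','tray']);look('side','side1.png',['tube','tray','dish_1'])
a=cv2.imread('pics/w4.png');b=cv2.imread('pics/side1.png')[100:330,170:400]
cv2.imwrite('pics/v4.png',np.hstack([cv2.resize(a,(467,350)),cv2.resize(b,(333,350))]))
jog([466.4,-283,6.5],down(-3))
```

```text
wrist tube 0.86 [ 453.9 -283.3   77.4]
wrist tray 0.7 [ 424.9 -278.     6.2]
wrist tray 0.62 [ 528.3 -134.2   18.4]
side tube 0.7 [ 483.7 -290.8   79.6]
side tray 0.61 [ 472.9 -287.3    4.9]
side dish_1 0.65 [540.  -56.1  61.3]
side dish_1 0.62 [503.2 -88.8  66.8]
jog t [-0.013  1.083  0.005] r [-0.001  0.004  0.02 ]
```

View pics/v4.png

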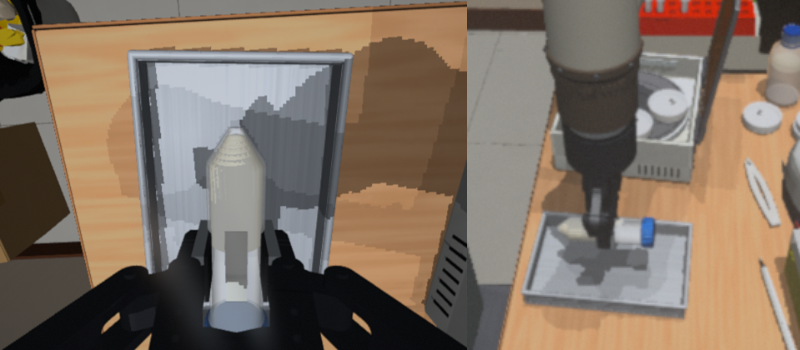

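The composite shows the tube held level over the tray, aligned with it and roughly centred, with the tray walls at (145,150) and (335,150) on the left half. I'll lower it slowly.

Request:
jog_arm:
  translation:
    - [0,0.25,0]
    - [0,0.5,0]
    - [0,0.7,0]
    - [0,0.85,0]
    - [0,0.92,0]
    - [0,0.98,0]
    - [0,1.02,0]
    - [0,1.04,0]
    - [0,1.06,0]
    - [0,1.06,0]
  rot:
    - [0,0,0]
    - [0,0,0]
    - [0,0,0]
    - [0,0,0]
    - [0,0,0]
    - [0,0,0]
    - [0,0,0]
    - [0,0,0]
    - [0,0,0]
    - [0,0,0]
  gripper: [0.2,0.2,0.2,0.2,0.2,0.2,0.2,0.2,0.2,0.2]

```text
clock: 8.9
position: [467.1, -283.3, 7.8]
ee_rot: [0.707, -0.017, 0.019, -0.707]
contact_force: [0.4, -0.6, 0.3]
gripper_width: 22.7
```

Request:
jog_arm:
  translation:
    - [0,0.01,0]
    - [0,0.02,0]
    - [0,0.03,0]
    - [0,0.03,0]
  rot:
    - [0,0,0]
    - [0,0,0]
    - [0,0,0]
    - [0,0,0]
  gripper: [0.2,0.2,0.2,0.2]

```text
clock: 9.3
position: [467.2, -283.3, 6.3]
ee_rot: [0.707, -0.017, 0.019, -0.707]
contact_force: [-0.5, 0.4, -1.0]
gripper_width: 22.8
```

Request:
jog_arm:
  translation:
    - [0,0.01,0]
    - [0,0.02,0]
    - [0,0.02,0]
    - [0,0.02,0]
  rot:
    - [0,0,0]
    - [0,0,0]
    - [0,0,0]
    - [0,0,0]
  gripper: [0.2,0.2,0.2,0.2]

```text
clock: 9.7
position: [467.2, -283.3, 6.2]
ee_rot: [0.707, -0.017, 0.019, -0.707]
contact_force: [-0.7, 1.8, 5.2]
gripper_width: 23.0
```

Contact force is now 5 N, so the tube is touching the tray floor. I'll release it slowly and rise.

Request:
jog_arm:
  translation:
    - [0,0,0]
    - [0,0,0]
    - [0,0,0]
    - [0,0,0]
    - [0,0,0]
    - [0,0,0]
    - [0,0,0]
    - [0,-0.1,0]
    - [0,-0.3,0]
    - [0,-0.6,0]
    - [0,-1.2,0]
    - [0,-2.0,0]
    - [0,-3.0,0]
    - [0,-4.0,0]
    - [0,-5.0,0]
    - [0,-5.6,0]
    - [0,-5.6,0]
  rot:
    - [0,0,0]
    - [0,0,0]
    - [0,0,0]
    - [0,0,0]
    - [0,0,0]
    - [0,0,0]
    - [0,0,0]
    - [0,0,0]
    - [0,0,0]
    - [0,0,0]
    - [0,0,0]
    - [0,0,0]
    - [0,0,0]
    - [0,0,0]
    - [0,0,0]
    - [0,0,0]
    - [0,0,0]
  gripper: [0.28,0.32,0.36,0.42,0.48,0.55,0.55,0.55,0.55,0.55,0.55,0.4,0.2,0,0,0,0]

```text
clock: 11.4
position: [468.1, -284.3, 293.2]
ee_rot: [0.709, -0.013, 0.024, -0.705]
contact_force: [0.7, -0.6, -0.1]
gripper_width: -0.1
```

Run:
```python
from h import *
st=arm.read_state();print(st['position'],st['joints'].round(2))
look('side','side2.png',['tube','shield','shield_mid','shield_hinge','station','dish_1']);look('top','top2.png',['tube','shield','shield_mid','shield_hinge','station','turntable_top','dish_1'])
a=cv2.imread('pics/top2.png')[70:290,100:400];b=cv2.imread('pics/side2.png')[40:320,190:410]
cv2.imwrite('pics/v5.png',np.hstack([cv2.resize(a,None,fx=1.6,fy=1.6),cv2.resize(b,(277,352))]))
```

```text
[ 468.14525868 -284.25845786  293.17392831] [-0.25  0.21 -0.09  0.   -1.26 -1.37]
side tube 0.69 [ 472.7 -290.4   27.9]
side shield 0.69 [602.  -78.9 194.9]
side shield_mid 0.67 [602.  -76.5 193.8]
side shield_hinge 0.59 [ 523.7 -114.7   59.1]
side station 0.64 [ 520.1 -118.9   59.3]
side dish_1 0.71 [ 471.6 -287.6   26.8]
side dish_1 0.69 [542.1 -53.7  58.7]
side dish_1 0.55 [486.9 -95.   67.3]
top tube 0.93 [ 448.3 -285.1   30.2]
top shield_hinge 0.7 [ 407.7 -112.3   39.7]
top station 0.78 [ 413.4 -108.1   34.2]
top turntable_top 0.59 [439.4 -90.3  52.6]
top dish_1 0.66 [ 481.7 -102.3   67.9]
```

View pics/v5.png

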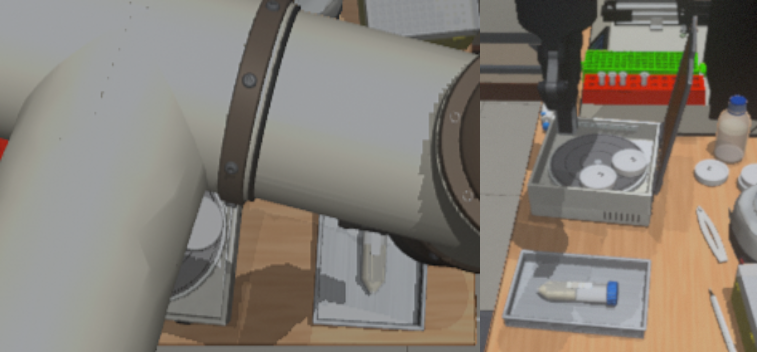

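The composite shows the tube lying in the tray at side-view position (580,292) and both dishes flat on the turntable; the arm hides the shield in the top view. I'll fit the shield angle from the first pictures.

Run:
```python
from h import *
def P(th,s,v,o,H=np.array([580,-42.5,72]),yaw=-5.3):
    c,sn=np.cos(np.radians(yaw)),np.sin(np.radians(yaw));X=np.array([c,sn,0]);Y=np.array([-sn,c,0]);Z=np.array([0,0,1])
    return H+s*(-np.cos(th)*X+np.sin(th)*Z)+v*Y+o*(np.sin(th)*X+np.cos(th)*Z)
for th in (1.5,1.6,1.7,1.8,1.9,2.0,2.1):
    print(th,*[proj(p,P(th,200,v,o)).round() for p,o in (('top0.png',3),('side0.png',3)) for v in (97,-97)])
print(*[proj(p,P(1.8,0,v,0)).round() for p in('top0.png','side0.png') for v in (97,-97)])
b=cv2.imread('pics/top0.png')[60:180,90:270];a=cv2.imread('pics/side0.png')[30:210,310:390]
cv2.imwrite('pics/v6.png',np.hstack([cv2.resize(b,(540,360),interpolation=2),cv2.resize(a,(160,360),interpolation=2)]))
```

```text
1.5 [ 93. 124.] [242. 138.] [333.  50.] [325. 103.]
1.6 [ 95. 109.] [243. 123.] [344.  50.] [337. 103.]
1.7 [98. 94.] [245. 108.] [354.  51.] [350. 105.]
1.8 [101.  81.] [246.  95.] [365.  54.] [362. 108.]
1.9 [104.  69.] [248.  82.] [374.  57.] [373. 112.]
2.0 [108.  57.] [250.  71.] [384.  62.] [384. 117.]
2.1 [112.  48.] [252.  61.] [392.  67.] [395. 122.]
[139. 147.] [252. 158.] [333. 137.] [326. 195.]
```

View pics/v6.png

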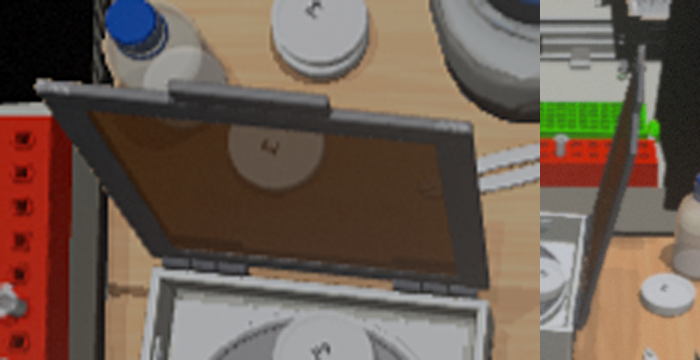

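The shield's front corners in the first top view, (103,88) and (247,102), match the model at θ ≈ 1.75 with the hinge at about (580,-44,72). Next I plan the approach over and behind it.

Run:
```python
from h import *
for p in ([468,-284,335],[670,-52,335],[670,-52,245]): jog(p,down(-5.3))
```

```text
jog t [ 0.039 -0.979 -0.013] r [0.001 0.293 0.022]
jog t [ 3.834 -0.968  4.829] r [0.001 0.293 0.022]
jog t [3.828 0.832 4.829] r [0.001 0.293 0.022]
```

Request:
jog_arm:
  translation:
    - [0,-0.5,0]
    - [0,-0.97,0]
    - [0.5,-0.97,0.6]
    - [1.1,-0.97,1.4]
    - [1.7,-0.97,2.1]
    - [2.3,-0.97,2.9]
    - [2.9,-0.97,3.6]
    - [3.4,-0.97,4.3]
    - [3.83,-0.97,4.83]
    - [3.83,-0.97,4.83]
    - [3.83,-0.97,4.83]
    - [3.83,-0.7,4.83]
    - [3.83,-0.2,4.83]
    - [3.83,0.3,4.83]
    - [3.83,0.7,4.83]
    - [3.83,0.83,4.83]
    - [3.83,0.83,4.83]
    - [3.83,0.83,4.83]
  rot:
    - [0,0,0]
    - [0,0.1,0]
    - [0,0.1,0]
    - [0,0.2,0]
    - [0,0.2,0]
    - [0,0.29,0]
    - [0,0.29,0]
    - [0,0.29,0]
    - [0,0.29,0]
    - [0,0.29,0]
    - [0,0.29,0]
    - [0,0.29,0]
    - [0,0.29,0]
    - [0,0.29,0]
    - [0,0.29,0]
    - [0,0.29,0]
    - [0,0.29,0]
    - [0,0.29,0]
  gripper: [0,0,0,0,0,0,0,0,0,0,0,0,0,0,0,0,0,0]

```text
clock: 13.95
position: [667.1, -53.6, 245.5]
ee_rot: [0.707, -0.033, 0.033, -0.706]
contact_force: [-0.4, 1.0, 0.2]
gripper_width: 0.4
```

```bash
cat >> h.py <<'E'
H=np.array([580,-44,72.]);Xs=np.array([np.cos(np.radians(-5.3)),np.sin(np.radians(-5.3)),0])
def W(th,s=185,press=0): # TCP so that the finger's front lower corner is on the outer face
    Z=np.array([0,0,1.]);n=np.sin(th)*Xs+np.cos(th)*Z
    return H+s*(-np.cos(th)*Xs+np.sin(th)*Z)+(6-press)*n+11*Xs
def rows(ths,s=185,press=0):
    st=arm.read_state();R0=R.from_quat(st['ee_rot'])
    print([[float(x) for x in np.round(R0.inv().apply(W(t,s,press)-st['position'])/50,2)] for t in ths])
E
python3 - <<'E'
from h import *
st=arm.read_state();print(st['position'],st['contact_force'],(st['joints']).round(2))
rows(np.linspace(1.77,1.2,15))
E
```

```text
[667.0876864  -53.63260995 245.52971303] [-0.40591211  0.9512754   0.22706339] [ 0.16  0.45  0.15  0.   -1.27 -1.83]
[[-0.68, -0.13, 0.03], [-0.83, -0.16, 0.03], [-0.98, -0.19, 0.03], [-1.13, -0.21, 0.03], [-1.28, -0.22, 0.03], [-1.43, -0.23, 0.03], [-1.58, -0.23, 0.03], [-1.73, -0.23, 0.03], [-1.88, -0.22, 0.03], [-2.03, -0.2, 0.03], [-2.18, -0.18, 0.03], [-2.33, -0.15, 0.03], [-2.47, -0.11, 0.03], [-2.62, -0.07, 0.03], [-2.76, -0.02, 0.03]]
```

Request:
jog_arm:
  translation:
    - [-0.25,0,0.03]
    - [-0.45,0,0.03]
    - [-0.6,0,0.03]
    - [-0.75,0,0.03]
    - [-0.9,0,0.03]
    - [-1.05,0,0.03]
    - [-1.2,0,0.03]
    - [-1.35,-0.03,0.03]
    - [-1.5,-0.06,0.03]
    - [-1.65,-0.1,0.03]
    - [-1.8,-0.12,0.03]
    - [-1.95,-0.12,0.03]
    - [-2.1,-0.12,0.03]
    - [-2.25,-0.12,0.03]
    - [-2.4,-0.1,0.03]
    - [-2.55,-0.07,0.03]
  rot:
    - [0,0,0]
    - [0,0,0]
    - [0,0,0]
    - [0,0,0]
    - [0,0,0]
    - [0,0,0]
    - [0,0,0]
    - [0,0,0]
    - [0,0,0]
    - [0,0,0]
    - [0,0,0]
    - [0,0,0]
    - [0,0,0]
    - [0,0,0]
    - [0,0,0]
    - [0,0,0]
  gripper: [0,0,0,0,0,0,0,0,0,0,0,0,0,0,0,0]

```text
clock: 15.55
position: [539.7, -40.2, 249.0]
ee_rot: [0.707, -0.033, 0.034, -0.706]
contact_force: [1.8, -0.3, -0.8]
gripper_width: -0.1
```

Run:
```python
from h import *
st=arm.read_state();print(st['position'],st['contact_force'],(st['joints']).round(2))
look('side','side3.png',['shield'])
rows(np.linspace(1.22,0.6,16))
a=cv2.imread('pics/side3.png')[20:220,200:440];cv2.imwrite('pics/v7.png',cv2.resize(a,None,fx=2.5,fy=2.5))
```

```text
[539.71833384 -40.17565936 248.97336241] [ 1.78107957 -0.25670441 -0.80556629] [ 0.23  0.23 -0.17  0.   -1.17 -1.89]
side shield 0.56 [552.8 -67.4 176. ]
[[-0.11, 0.02, 0.0], [-0.25, 0.07, 0.0], [-0.4, 0.13, 0.0], [-0.54, 0.19, -0.0], [-0.67, 0.26, -0.0], [-0.81, 0.33, -0.0], [-0.94, 0.41, -0.0], [-1.07, 0.5, -0.0], [-1.19, 0.59, -0.0], [-1.31, 0.68, -0.0], [-1.42, 0.78, -0.0], [-1.54, 0.89, -0.0], [-1.64, 1.0, -0.0], [-1.75, 1.11, -0.0], [-1.84, 1.23, -0.0], [-1.94, 1.35, -0.0]]
```

View pics/v7.png

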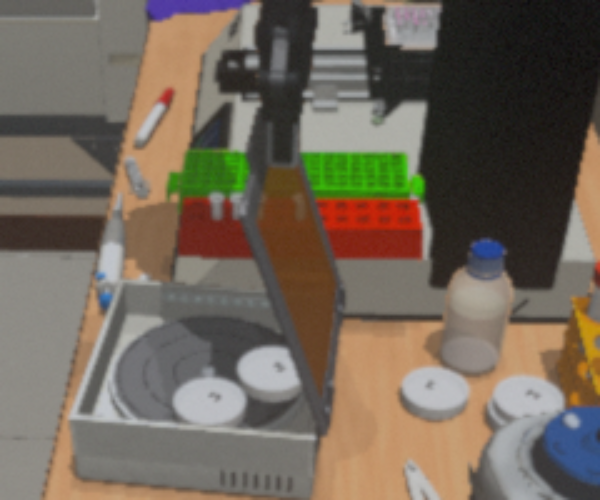

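The shield follows as planned, and the finger is behind its front edge at about (275,150). I'll keep going along the arc.

Request:
jog_arm:
  translation:
    - [-0.11,0.02,0]
    - [-0.25,0.07,0]
    - [-0.4,0.13,0]
    - [-0.54,0.19,0]
    - [-0.67,0.26,0]
    - [-0.81,0.33,0]
    - [-0.94,0.41,0]
    - [-1.07,0.5,0]
    - [-1.19,0.59,0]
    - [-1.31,0.68,0]
    - [-1.42,0.78,0]
    - [-1.54,0.89,0]
    - [-1.64,1.0,0]
    - [-1.75,1.11,0]
    - [-1.84,1.23,0]
    - [-1.94,1.35,0]
  rot:
    - [0,0,0]
    - [0,0,0]
    - [0,0,0]
    - [0,0,0]
    - [0,0,0]
    - [0,0,0]
    - [0,0,0]
    - [0,0,0]
    - [0,0,0]
    - [0,0,0]
    - [0,0,0]
    - [0,0,0]
    - [0,0,0]
    - [0,0,0]
    - [0,0,0]
    - [0,0,0]
  gripper: [0,0,0,0,0,0,0,0,0,0,0,0,0,0,0,0]

```text
clock: 17.25
position: [441.7, -31.2, 180.9]
ee_rot: [0.707, -0.033, 0.033, -0.706]
contact_force: [1.6, 0.5, 0.8]
gripper_width: 0.4
```

Run:
```python
from h import *
st=arm.read_state();print(st['position'],st['contact_force'],(st['joints']).round(2))
rows(np.linspace(0.58,0.15,12));rows(np.linspace(0.15,0,8))
```

```text
[441.73619545 -31.22885527 180.87247065] [1.63515599 0.54722464 0.81293994] [ 0.3   0.12 -0.49  0.   -0.96 -1.96]
[[-0.03, 0.05, 0.0], [-0.11, 0.17, 0.0], [-0.19, 0.29, 0.0], [-0.26, 0.42, 0.0], [-0.33, 0.55, 0.0], [-0.39, 0.68, 0.0], [-0.44, 0.81, 0.0], [-0.49, 0.95, 0.0], [-0.54, 1.08, 0.0], [-0.58, 1.22, 0.0], [-0.61, 1.36, 0.0], [-0.64, 1.51, 0.0]]
[[-0.64, 1.51, 0.0], [-0.66, 1.58, 0.0], [-0.67, 1.66, 0.0], [-0.68, 1.74, 0.0], [-0.69, 1.82, 0.0], [-0.69, 1.9, 0.0], [-0.7, 1.98, 0.0], [-0.7, 2.06, 0.0]]
```

Request:
jog_arm:
  translation:
    - [-0.03,0.05,0]
    - [-0.11,0.17,0]
    - [-0.19,0.29,0]
    - [-0.26,0.42,0]
    - [-0.33,0.55,0]
    - [-0.39,0.68,0]
    - [-0.44,0.81,0]
    - [-0.49,0.95,0]
    - [-0.54,1.08,0]
    - [-0.58,1.22,0]
    - [-0.61,1.36,0]
    - [-0.64,1.48,0]
    - [-0.65,1.55,0]
    - [-0.66,1.6,0]
    - [-0.67,1.65,0]
    - [-0.67,1.7,0]
    - [-0.68,1.75,0]
    - [-0.68,1.78,0]
  rot:
    - [0,0,0]
    - [0,0,0]
    - [0,0,0]
    - [0,0,0]
    - [0,0,0]
    - [0,0,0]
    - [0,0,0]
    - [0,0,0]
    - [0,0,0]
    - [0,0,0]
    - [0,0,0]
    - [0,0,0]
    - [0,0,0]
    - [0,0,0]
    - [0,0,0]
    - [0,0,0]
    - [0,0,0]
    - [0,0,0]
  gripper: [0,0,0,0,0,0,0,0,0,0,0,0,0,0,0,0,0,0]

```text
clock: 19.05
position: [407.5, -28.2, 91.6]
ee_rot: [0.707, -0.034, 0.033, -0.706]
contact_force: [-0.8, 0.1, 1.0]
gripper_width: 0.1
```

Request:
jog_arm:
  translation:
    - [0,0.04,0]
    - [0,0.08,0]
    - [0,0.12,0]
    - [0,0.16,0]
    - [0,0.2,0]
    - [0,0.22,0]
    - [0,0.24,0]
    - [0,0.24,0]
    - [0,0.24,0]
  rot:
    - [0,0,0]
    - [0,0,0]
    - [0,0,0]
    - [0,0,0]
    - [0,0,0]
    - [0,0,0]
    - [0,0,0]
    - [0,0,0]
    - [0,0,0]
  gripper: [0,0,0,0,0,0,0,0,0]

```text
clock: 19.95
position: [407.8, -28.1, 79.7]
ee_rot: [0.707, -0.033, 0.033, -0.706]
contact_force: [0.3, 1.5, 0.3]
gripper_width: -0.3
```

Request:
jog_arm:
  translation:
    - [0,0.02,0]
    - [0,0.03,0]
    - [0,0.04,0]
    - [0,0.04,0]
    - [0,0.04,0]
  rot:
    - [0,0,0]
    - [0,0,0]
    - [0,0,0]
    - [0,0,0]
    - [0,0,0]
  gripper: [0,0,0,0,0]

```text
clock: 20.45
position: [408.0, -28.1, 78.9]
ee_rot: [0.707, -0.033, 0.033, -0.706]
contact_force: [-4.6, 0.6, 12.1]
gripper_width: -0.1
```

The force jumped to 12 N while the height stalled at 78.9, so the shield is on its stop. I'll back off upward and check.

Request:
jog_arm:
  translation:
    - [0,-0.1,0]
    - [0,-0.3,0]
    - [0,-0.8,0]
    - [0,-1.5,0]
    - [-0.2,-2.3,-1]
    - [-0.2,-2.8,-2]
    - [-0.2,-2.8,-3]
    - [-0.2,-2.8,-4]
    - [-0.2,-2.8,-5]
    - [-0.2,-2.8,-6]
    - [-0.2,-2.8,-7]
    - [-0.2,-2.8,-7.5]
    - [-0.2,-2.8,-7.5]
    - [-0.2,-2.8,-7.5]
  rot:
    - [0,0,0]
    - [0,0,0]
    - [0,0,0]
    - [0,0,0]
    - [0,0,0]
    - [0,0,0]
    - [0,0,0]
    - [0,0,0]
    - [0,0,0]
    - [0,0,0]
    - [0,0,0]
    - [0,0,0]
    - [0,0,0]
    - [0,0,0]
  gripper: [0,0,0,0,0,0,0,0,0,0,0,0,0,0]

```text
clock: 21.85
position: [362.7, -401.1, 218.6]
ee_rot: [0.706, -0.034, 0.033, -0.706]
contact_force: [0.0, 0.1, -0.1]
gripper_width: -0.1
```

Run:
```python
from h import *
print(arm.read_state()['position'])
look('side','side5.png',['shield_mid','tube','dish_1']);look('top','top5.png',['shield_mid','tube'])
print([proj('side5.png',H+200*(-Xs)+np.array([0.09,1,0])*v+[0,0,z]).round() for v in (97,-97) for z in (0,6)])
a=cv2.imread('pics/top5.png')[120:290,100:400];b=cv2.imread('pics/side5.png')[120:320,200:380]
cv2.imwrite('pics/v8.png',np.hstack([cv2.resize(a,(430,244)),cv2.resize(b,None,fx=2,fy=2)[:244]]) if 0 else cv2.resize(b,None,fx=3,fy=3));
```

```text
[ 362.66632521 -401.09252708  218.59155858]
side shield_mid 0.68 [481.9 -43.5  77.3]
side tube 0.72 [ 470.1 -287.4   26.4]
top shield_mid 0.83 [479.1 -31.   77.3]
[array([244., 131.]), array([244., 129.]), array([224., 187.]), array([224., 185.])]
```

View pics/v8.png

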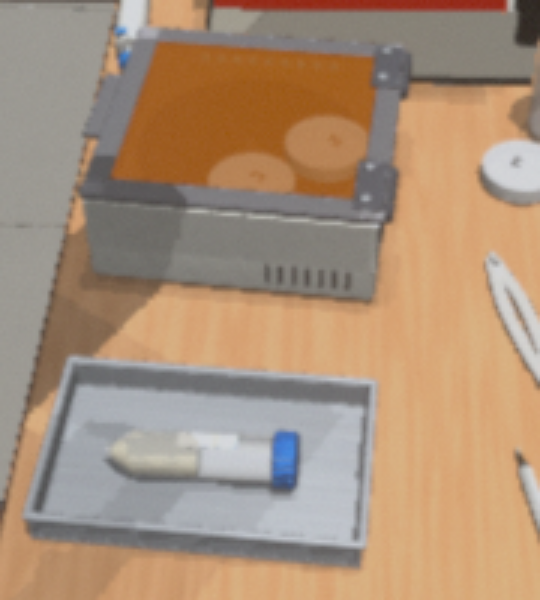

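The shield lies flush on the rim, the dishes are flat under it and the tube lies in the tray, so I'm handing the job in.

```bash
python3 -c "
from bench import job_done; print(job_done())"
```

```text
the job is handed in; nothing more can be done
None
```

I moved the tube from the turntable into the steel tray, then shut the shield by pushing it round its arc with closed fingers. The job was handed in shortly after 22 s on the robot's clock, against the limit of 61 s.

**Shield:** it stopped at its stop with about 12 N on the fingers. The last picture shows it flush on the rim, and both cameras put the middle of its outer face at z ≈ 77 mm, where about 78 is expected.

**Tube:** it lies inside the tray. I released it only after feeling about 5 N of contact with the tray floor. The detector placed it about 10 mm higher than it should read when lying there, but the picture shows it lying flat.

**Dishes:** both show flat on the turntable through the amber panel. The detector did not report them in that last picture, so this rests on my own view of it.

**Checks that disagreed:** the gripper read 22.7 mm on a 28 mm tube body. The tube still held firmly through a test lift and the carry. The station position from the top and wrist cameras differed by up to 8 mm, which did not affect the outcome.

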